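# Clamp the glaze jar and lay out the test tiles

### The arm

A 7-joint arm with a two-finger parallel gripper is mounted at the origin on a cart in front of the work surface, level with it; the furniture and walls round the work are solid. World frame = base frame: x ahead of the robot, y to its left, z up, the work surface at z = 0. Lengths are in m, angles in rad, forces in N, time in s.
With the tool pointing down it reaches from about 0.35 to 0.9 m from the base axis. Payload 19.9 kg.
Tool frame: the origin (TCP) lies midway between the tips of the shut fingers; the grasp point (between the pads) lies 19 mm behind it (ctrl.grasp_offset is the distance from the TCP to the grasp point, in m); z points along the fingers, y is the line along which they close (so a half turn about z gives the same grasp; the last joint's range is limited). The gripper opens to 94 mm and grips with 3 to 60 N. Pads are 16 mm wide; open, the fingers measure 119 mm over their backs; the gripper's body (75 mm by 177 mm) begins 78 mm behind the grasp point.
Start: joints at [-1.355, 0.417, -0.01, 1.614, 0.005, 1.111, -0.053], TCP at [0.159, 0.604, 0.205] pointing down, gripper open.
Joint ranges: [-2.81, 2.81], [-0.39, 2.02], [-1.27, 1.25], [0.06, 2.57], [-1.19, 4.33], [0.19, 2], [-2.82, 2.82]. Speed limits (rad/s): [1.89, 1.89, 2.39, 2.39, 3.01, 3.01, 3.01].

### API

Orientations are given as a 3x3 rotation matrix whose columns are the frame's x, y, z axes.
In Python, from workcell import ctrl, imaging gives the robot as it stands. The module is installed in compiled form; this text tells all that it offers.
- The arm moves only by the tool step_arm, never from a script. Its argument "targets" is a list of rows, each a list of 2 entries, a list of its own where there are three numbers: the shift along the tool's x, y, z in m, then the turn, a rotation vector about the tool's x, y, z in rad. A call has 1 to 20 rows; each row is the pose to reach, as a shift and turn from the pose commanded when the call began, along the tool's axes at that moment; what a row does not reach only later rows make up. A row lasts 1/8 s, in which the tool goes at most 62.5 mm and 10.7 degrees, less where a joint would pass 70% of its speed; a pose out of reach is approached as far as the arm can. A call with a gripper value outside its range is refused whole. "jaw" is the opening, from 0 (shut) to 1 (fully open), set as the call begins (left out, the last holds). The fingers move at their own pace and stop on an object; "newtons" is the grip in N (left out, the last holds). Time passes only in rows, so rows that repeat a pose let the fingers close. It gives the time, the measured TCP pose, the force, the opening and the grip force at its end, in the units of the state.
- ctrl.get_state(): the state, without advancing time (a new reading comes with each control period).
- imaging.get_image(name): name is "scene" or "top" or "wrist"; returns the picture (420x560x3 uint8, blue, green, red); there is no depth.
- imaging.get_calibration(name): a dict with "fx", "fy", "cx", "cy" (pixels), "k1" (the pictures are not rectified: a ray, as slopes to the right and down, at radius r is drawn at 1 + k1 r^2 times it, then the intrinsics apply), "world_from_camera" (4x4, takes a point from camera to world coordinates); the wrist camera has in their place "mount" (4x4, takes a point from camera to tool coordinates, whose origin is the TCP and whose axes are the flange's). Camera axes: x right, y down, z forward; pixel columns grow to the right and rows downward; lengths in m; the calibration is good to about 2 mm. A picture is of the moment at which its call begins: read the wrist's pose just before it. get_calibration takes no time and is no camera call.
- ctrl.job_done(): hands the job in; it is judged then, once.
The state is a dict: "t": time; "joint_positions": joint angles; "joint_velocities": joint speeds; "tau": joint torques, N m; "position": TCP position; "tool_rot": TCP orientation; "force": force on the tool from outside, world axes, zero at the start; "ft_torque": the same for the moment, N m; "grip_width": finger opening in m; "finger_force": force on a finger pad.
Only numpy, scipy, OpenCV 4.12 (cv2) and the standard library are available. Lean on these libraries where they do the work, as an engineer would, in place of code of your own. Each camera call takes 0.05 s, during which the arm holds its last target. There are 200 camera calls.

### The job

Set up the bench for a glaze test. Swing the lever of the jar clamp wide open (to about a right angle), push the dark blue jar that stands among the tiles upright into the clamp's V until it rests against both faces, and swing the lever fully shut behind it. Also lay all the loose test tiles flat on the floor of the wooden tray, one to a compartment and lengthwise as the compartments run, and leave the rubber kidney and the brush where they lie.

Things in the scene. Friction and masses are not known exactly. Their poses are not given: they have to be found in the camera images.
- seat (a point): Point on the bench (z = 0) where the jar's axis lies when the jar rests against both faces of the clamp's V. Clamp axes: +x points into the V, +y to the hinge side, z up. Fixed aluminium block 46 mm high, no floor plate; its two upright faces, 38 mm long, meet at a right angle 40 mm beyond (+x). Sides of a seated jar are free for fingers; a strip 10 mm high runs at y = 65 to 85 mm.
- hinge (a point): Centre of the lever's upright hinge pin, 37 mm above the bench, on a post 44 mm high and 24 mm thick. In the clamp's axes it lies 38 mm in front of (-x) and 75 mm beside (+y) the seat point.
- lever_grip (a point): Point on the axis of the lever's handle, 72 mm above the bench, 130 mm from the hinge pin. The handle is an upright black round peg 14 mm thick on the end of the steel lever, from z = 42 to 92 mm; it can be pinched or pushed. The lever bar is 11 mm wide, z = 32 to 42 mm, 138 mm long.
- lever (a joint): Swing of the clamp lever, rad. 0: shut against its stop, lying along the clamp's -y across the mouth of the V, its rubber pad within 0.5 mm of a seated jar. Grows as it swings out towards the clamp's -x (clockwise from above); at 1.57 it points straight out along -x; stop at 1.8. Stiff (about 1.2 N at the handle): it stays where it is left.
- jar_mid (a point): Centre of the jar that is to be clamped, half-way up (37.5 mm above its base; z up). Dark blue screw-top jar with a black lid, 56 mm in diameter, 75 mm high, 0.1 to 0.25 kg, standing upright among the tiles; grasp it round the body.
- tile_1_mid (a point): Centre (half-way up) of a flat ceramic test tile, 74 mm along its x, 50 mm along its y, 9.2 mm thick, about 50 g; it lies flat on the bench, z up. All tiles are of the same size; two to four are present.
- tile_2_mid (a point): Centre (half-way up) of a flat ceramic test tile, 74 mm along its x, 50 mm along its y, 9.2 mm thick, about 50 g; it lies flat on the bench, z up. All tiles are of the same size; two to four are present.
- tile_3_mid (a point): Centre (half-way up) of a flat ceramic test tile, 74 mm along its x, 50 mm along its y, 9.2 mm thick, about 50 g; it lies flat on the bench, z up. All tiles are of the same size; two to four are present.
- tile_4_mid (a point): Centre (half-way up) of a flat ceramic test tile, 74 mm along its x, 50 mm along its y, 9.2 mm thick, about 50 g; it lies flat on the bench, z up. All tiles are of the same size; two to four are present.
- bay_1 (a point): Centre of the floor (3 mm above the bench) of one of the four like compartments of the fixed wooden tile tray, each 86 mm along its x and 61 mm along its y inside, with walls 8 mm above the floor. The long walls (along x) have a gap 49 mm wide in the middle for fingers reaching past the tile. Compartments lie 91 mm apart along x, 88 mm along y.
- bay_2 (a point): Centre of the floor (3 mm above the bench) of one of the four like compartments of the fixed wooden tile tray, each 86 mm along its x and 61 mm along its y inside, with walls 8 mm above the floor. The long walls (along x) have a gap 49 mm wide in the middle for fingers reaching past the tile. Compartments lie 91 mm apart along x, 88 mm along y.
- bay_3 (a point): Centre of the floor (3 mm above the bench) of one of the four like compartments of the fixed wooden tile tray, each 86 mm along its x and 61 mm along its y inside, with walls 8 mm above the floor. The long walls (along x) have a gap 49 mm wide in the middle for fingers reaching past the tile. Compartments lie 91 mm apart along x, 88 mm along y.
- bay_4 (a point): Centre of the floor (3 mm above the bench) of one of the four like compartments of the fixed wooden tile tray, each 86 mm along its x and 61 mm along its y inside, with walls 8 mm above the floor. The long walls (along x) have a gap 49 mm wide in the middle for fingers reaching past the tile. Compartments lie 91 mm apart along x, 88 mm along y.
- kidney: Bystander: green rubber kidney, 59 x 93 x 9 mm, lying loose among the tiles; origin at the centre of its underside. Not to be moved.
- brush: Bystander: wooden glaze brush, 208 mm long, 14 mm thick, lying loose along the back of the work area; origin at the centre of its underside. Not to be moved.

How it is judged:
On the way, in this order (a step that is already met when the one before it is completed fails the run):
1. the clamp lever is swung wide open (value of joint lever above 1.3 rad), for 0.2 s.
2. the jar stands in the V against both faces, the lever still open (horizontal distance between jar_mid and seat below 0.004 m and height (world z) of jar_mid below 0.041 m and angle between jar_mid's own z axis and vertical below 0.08 rad and value of joint lever above 0.8 rad), for 0.2 s.
3. the lever is fully shut behind the seated jar (horizontal distance between jar_mid and seat below 0.004 m and height (world z) of jar_mid below 0.041 m and angle between jar_mid's own z axis and vertical below 0.08 rad and value of joint lever below 0.06 rad), for 0.2 s.
At the end, for the whole second after the job is handed in: Lever shut (under 0.06 rad), the jar upright with its axis within 4 mm of the seat point, and every tile present at rest, flat on the floor of a compartment of its own, its centre within 9 mm of the compartment's along each axis and its length along the compartment's within 0.25 rad (all of step 3 and angle between each of tile_1_mid, tile_2_mid, tile_3_mid, tile_4_mid's own z axis and vertical below 0.08 rad and height (world z) of each of tile_1_mid, tile_2_mid, tile_3_mid, tile_4_mid below 0.0105 m and linear speed of each of tile_1, tile_2, tile_3, tile_4 below 0.02 m/s and ((x of tile_1_mid in the frame of bay_1 between -0.009 and 0.009 m and y of tile_1_mid in the frame of bay_1 between -0.009 and 0.009 m and angle between the x axis of tile_1_mid and the x axis of bay_1, either way round below 0.25 rad) or (x of tile_1_mid in the frame of bay_2 between -0.009 and 0.009 m and y of tile_1_mid in the frame of bay_2 between -0.009 and 0.009 m and angle between the x axis of tile_1_mid and the x axis of bay_2, either way round below 0.25 rad) or (x of tile_1_mid in the frame of bay_3 between -0.009 and 0.009 m and y of tile_1_mid in the frame of bay_3 between -0.009 and 0.009 m and angle between the x axis of tile_1_mid and the x axis of bay_3, either way round below 0.25 rad) or (x of tile_1_mid in the frame of bay_4 between -0.009 and 0.009 m and y of tile_1_mid in the frame of bay_4 between -0.009 and 0.009 m and angle between the x axis of tile_1_mid and the x axis of bay_4, either way round below 0.25 rad)) and ((x of tile_2_mid in the frame of bay_1 between -0.009 and 0.009 m and y of tile_2_mid in the frame of bay_1 between -0.009 and 0.009 m and angle between the x axis of tile_2_mid and the x axis of bay_1, either way round below 0.25 rad) or (x of tile_2_mid in the frame of bay_2 between -0.009 and 0.009 m and y of tile_2_mid in the frame of bay_2 between -0.009 and 0.009 m and angle between the x axis of tile_2_mid and the x axis of bay_2, either way round below 0.25 rad) or (x of tile_2_mid in the frame of bay_3 between -0.009 and 0.009 m and y of tile_2_mid in the frame of bay_3 between -0.009 and 0.009 m and angle between the x axis of tile_2_mid and the x axis of bay_3, either way round below 0.25 rad) or (x of tile_2_mid in the frame of bay_4 between -0.009 and 0.009 m and y of tile_2_mid in the frame of bay_4 between -0.009 and 0.009 m and angle between the x axis of tile_2_mid and the x axis of bay_4, either way round below 0.25 rad)) and ((x of tile_3_mid in the frame of bay_1 between -0.009 and 0.009 m and y of tile_3_mid in the frame of bay_1 between -0.009 and 0.009 m and angle between the x axis of tile_3_mid and the x axis of bay_1, either way round below 0.25 rad) or (x of tile_3_mid in the frame of bay_2 between -0.009 and 0.009 m and y of tile_3_mid in the frame of bay_2 between -0.009 and 0.009 m and angle between the x axis of tile_3_mid and the x axis of bay_2, either way round below 0.25 rad) or (x of tile_3_mid in the frame of bay_3 between -0.009 and 0.009 m and y of tile_3_mid in the frame of bay_3 between -0.009 and 0.009 m and angle between the x axis of tile_3_mid and the x axis of bay_3, either way round below 0.25 rad) or (x of tile_3_mid in the frame of bay_4 between -0.009 and 0.009 m and y of tile_3_mid in the frame of bay_4 between -0.009 and 0.009 m and angle between the x axis of tile_3_mid and the x axis of bay_4, either way round below 0.25 rad)) and ((x of tile_4_mid in the frame of bay_1 between -0.009 and 0.009 m and y of tile_4_mid in the frame of bay_1 between -0.009 and 0.009 m and angle between the x axis of tile_4_mid and the x axis of bay_1, either way round below 0.25 rad) or (x of tile_4_mid in the frame of bay_2 between -0.009 and 0.009 m and y of tile_4_mid in the frame of bay_2 between -0.009 and 0.009 m and angle between the x axis of tile_4_mid and the x axis of bay_2, either way round below 0.25 rad) or (x of tile_4_mid in the frame of bay_3 between -0.009 and 0.009 m and y of tile_4_mid in the frame of bay_3 between -0.009 and 0.009 m and angle between the x axis of tile_4_mid and the x axis of bay_3, either way round below 0.25 rad) or (x of tile_4_mid in the frame of bay_4 between -0.009 and 0.009 m and y of tile_4_mid in the frame of bay_4 between -0.009 and 0.009 m and angle between the x axis of tile_4_mid and the x axis of bay_4, either way round below 0.25 rad))); the robot touches nothing.
It fails at once if the kidney is moved by more than 3 cm (distance of kidney from where it was at the start of the episode above 0.03 m).
It fails at once if the brush is moved by more than 3 cm (distance of brush from where it was at the start of the episode above 0.03 m).
Of tile_1, tile_2, tile_3, tile_4 only 2 to 4 are there at a start; the rules pass over those that are not, and their reading is None.
At some moment in a run one of tile_1, tile_2, tile_3, tile_4 may be knocked a few centimetres aside while the robot is not near it.
Once in a run the grip may slacken for a moment while it holds something.
It also fails if it takes over 210 s, if anything falls off the work surface, if the arm or the gripper's body presses on something with over 40 N, if the wrist force passes 120 N, or if a joint passes its speed limit or range.

## Working session

There is one attempt and no reset: what is moved stays moved. The work goes in short steps, Python scripts to look and compute and a tool call to move; the robot and the scene stay as the last step left them, time stands still between calls to the robot, and variables do not carry over. Pictures are saved under pics/ and viewed, at most 14 in all, crops included, and the job is handed in when it is done.

Besides the shell and the picture viewer there is one more tool, called after "Request:" in YAML: its name, and indented under it one key for each argument. step_arm: Moves the arm, as the interface text tells. Its arguments: {"type":"object","properties":{"targets":{"type":"array","items":{"type":"array"}},"jaw":{"type":"number"},"newtons":{"type":"number"}},"required":["targets"]}

```bash
mkdir -p pics; cat > h.py <<'E'
import numpy as np, cv2
from workcell import ctrl, imaging
def cam(name, st=None):
    c=imaging.get_calibration(name)
    if name=="wrist":
        st=st or ctrl.get_state(); T=np.eye(4);T[:3,:3]=np.array(st["tool_rot"]);T[:3,3]=st["position"]
        return c,T@np.array(c["mount"])
    return c,np.array(c["world_from_camera"])
def ray(cT,uv):
    c,T=cT; d=np.array([(uv[0]-c["cx"])/c["fx"],(uv[1]-c["cy"])/c["fy"]]); s=d.copy()
    for _ in range(30): s=d/(1+c["k1"]*(s@s))
    v=T[:3,:3]@np.r_[s,1]; return T[:3,3],v/np.linalg.norm(v)
def atz(cT,uv,z):
    o,v=ray(cT,uv); return o+v*(z-o[2])/v[2]
def proj(cT,p):
    c,T=cT; q=T[:3,:3].T@(np.asarray(p)-T[:3,3]); s=q[:2]/q[2]; s=s*(1+c["k1"]*(s@s))
    return np.array([c["fx"]*s[0]+c["cx"],c["fy"]*s[1]+c["cy"]])
def tri(obs):
    A=np.zeros((3,3));b=np.zeros(3)
    for cT,uv in obs:
        o,v=ray(cT,uv);P=np.eye(3)-np.outer(v,v);A+=P;b+=P@o
    return np.linalg.solve(A,b)
def snap(name,fn=None):
    st=ctrl.get_state(); im=imaging.get_image(name)
    if fn: cv2.imwrite("pics/"+fn,im)
    return im,cam(name,st)
E
python3 - <<'E'
from h import *
for n in("top","scene","wrist"):
    im,c=snap(n,n+"0.png"); print(n,{k:v for k,v in c[0].items() if k not in("world_from_camera","mount")},c[1].round(3).tolist())
    big=cv2.resize(im,(800,600),interpolation=cv2.INTER_CUBIC); cv2.imwrite(f"pics/{n}0b.png",big)
s=ctrl.get_state();print(s)
E
```

```text
top {'fx': 514.6371438306355, 'fy': 514.6371438306355, 'cx': 280.2791203539571, 'cy': 203.47920100535111, 'k1': -0.11187249606749008} [[-0.016, -0.991, 0.132, 0.344], [-1.0, 0.013, -0.021, 0.028], [0.019, -0.132, -0.991, 1.487], [0.0, 0.0, 0.0, 1.0]]
scene {'fx': 396.39208453021905, 'fy': 396.39208453021905, 'cx': 283.43108658506355, 'cy': 218.46033836182073, 'k1': 0.028831241142171508} [[0.716, -0.366, 0.594, -0.225], [-0.698, -0.371, 0.612, -0.771], [-0.003, -0.853, -0.522, 0.734], [0.0, 0.0, 0.0, 1.0]]
wrist {'fx': 292.1110148701181, 'fy': 292.1110148701181, 'cx': 280.7893075507539, 'cy': 209.48456682755113, 'k1': -0.024859754476488433} [[0.254, 0.931, 0.264, 0.082], [0.967, -0.244, -0.071, 0.625], [-0.002, 0.273, -0.962, 0.384], [0.0, 0.0, 0.0, 1.0]]
{'t': 0.15, 'joint_positions': array([-1.35549166,  0.41780708, -0.01029069,  1.61399037,  0.00471612,
        1.11072428, -0.05297404]), 'joint_velocities': array([ 0.00109955, -0.0012632 , -0.00177722, -0.00106367,  0.00031314,
       -0.0006995 , -0.00063871]), 'tau': array([ 2.41308575e-03, -8.51532412e+01,  6.39257133e-01, -4.26133955e+01,
       -4.89184354e-02,  1.70840020e-02,  7.85824568e-05]), 'position': array([0.15869467, 0.60423346, 0.20500679]), 'tool_rot': array([[-9.67213960e-01,  2.53962867e-01, -1.35811969e-04],
       [ 2.53962885e-01,  9.67213549e-01, -8.96166815e-04],
       [-9.62339170e-05, -9.01276253e-04, -9.99999589e-01]]), 'force': array([0.63905656, 0.66414054, 0.36765781]), 'ft_torque': array([ 0.0202205 , -0.00104029, -0.00698134]), 'finger_force': 0.0, 'grip_width': 0.09388313613402635}
```

View pics/top0b.png

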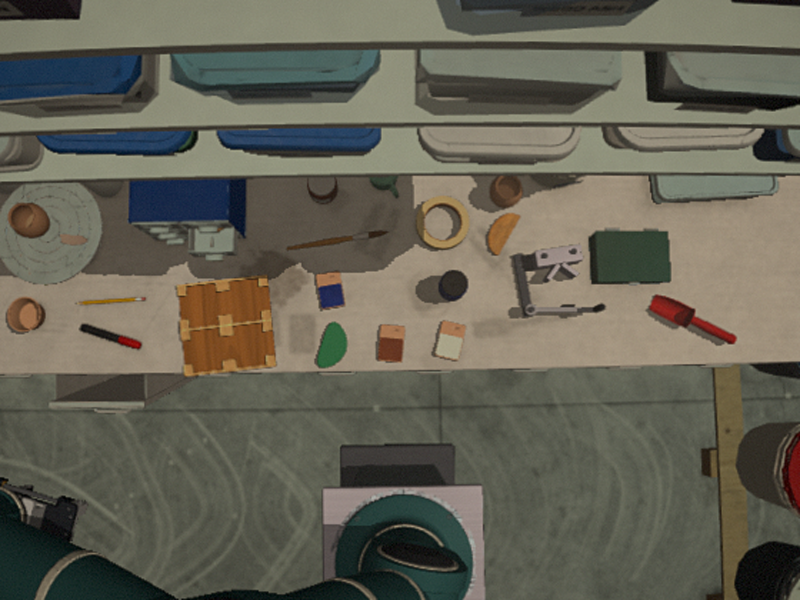

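View pics/scene0b.png

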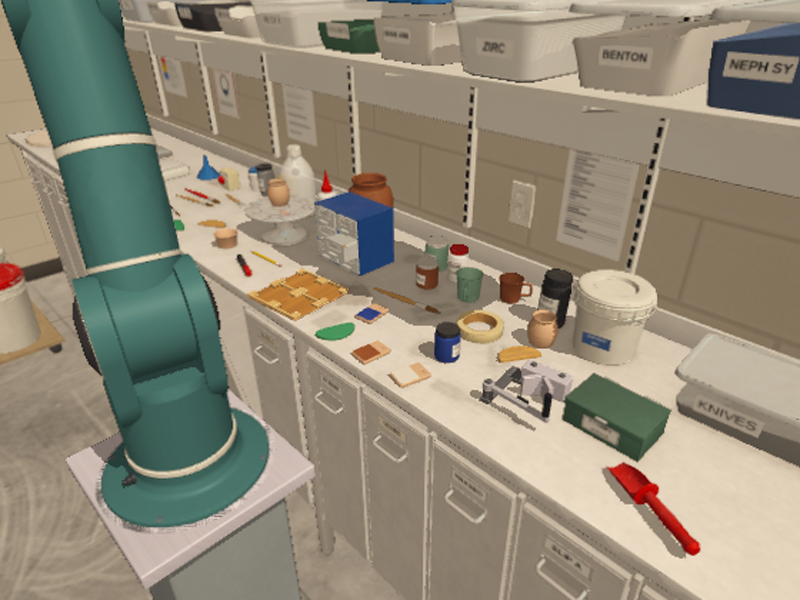

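The top view shows three tiles, all coordinates at 800x600 scale: blue (330,290), brown (391,343) and white (450,340). The jar is at (453,285) and the tray is centred at (226,326). The hinge is at (530,310), the handle at (598,308) and the block at (555,260). The kidney is at (331,344) and the brush at (338,240).

```bash
cat >> h.py <<'E'
def plan(xyz,yaw=None):
    """row shift+turn to world TCP xyz, tool pointing down with tool y axis at world angle yaw"""
    from scipy.spatial.transform import Rotation as R
    st=ctrl.get_state();R0=np.array(st["tool_rot"]);d=R0.T@(np.array(xyz)-st["position"])
    if yaw is None: yaw=np.arctan2(R0[1,1],R0[0,1])
    cur=np.arctan2(R0[1,1],R0[0,1]); yaw=cur+(yaw-cur+np.pi/2)%np.pi-np.pi/2
    c,s=np.cos(yaw),np.sin(yaw); Rt=np.array([[-s*-1*-1,c,0],[c,s,0],[0,0,-1.]])
    Rt=np.c_[np.cross([c,s,0],[0,0,-1]),[c,s,0],[0,0,-1]]
    w=R.from_matrix(R0.T@Rt).as_rotvec()
    print("t",round(st["t"],2),"pos",np.round(st["position"],4),"yaw",round(cur,3),"shift",d.round(4),"turn",w.round(4),"rows",int(np.ceil(max(np.linalg.norm(d)/.06,np.linalg.norm(w)/.18))),"q7",round(st["joint_positions"][6],2))
E
python3 - <<'E'
from h import *
T=cam("top")
for n,u,z in [("blue",(330,290),.009),("brown",(391,343),.009),("white",(450,340),.009),("jar",(453,285),.075),("hinge",(530,310),.044),("handle",(598,308),.09),("tray",(226,326),.011),("tr tl",(178,285),.011),("tr tr",(270,280),.011),("kidney",(331,344),.009),("box",(240,255),.0),("brush",(338,240),.01),("tape",(442,222),.02)]:
    print(n,atz(T,np.array(u)*.7,z).round(3))
plan((.45,-.13,.30),np.pi/2)
plan((.42,.2,.30),np.pi/2)
E
```

```text
blue [0.544 0.14  0.009]
brown [0.435 0.018 0.009]
white [ 0.439 -0.101  0.009]
jar [ 0.542 -0.104  0.075]
hinge [ 0.494 -0.259  0.044]
handle [ 0.491 -0.383  0.09 ]
tray [0.473 0.35  0.011]
tr tl [0.558 0.45  0.011]
tr tr [0.566 0.262 0.011]
kidney [0.435 0.138 0.009]
box [0.62  0.326 0.   ]
brush [0.647 0.123 0.01 ]
tape [ 0.68 -0.09  0.02]
t 0.15 pos [0.1587 0.6042 0.205 ] yaw 1.314 shift [-0.4682 -0.6363 -0.0944] turn [-0.0009 -0.     -0.2568] rows 14 q7 -0.05
t 0.15 pos [0.1587 0.6042 0.205 ] yaw 1.314 shift [-0.3554 -0.3247 -0.0947] turn [-0.0009 -0.     -0.2568] rows 9 q7 -0.05
```

Request:
step_arm:
  targets:
    - [[-0.355,-0.325,-0.095],[0,0,-0.257]]
    - [[-0.355,-0.325,-0.095],[0,0,-0.257]]
    - [[-0.355,-0.325,-0.095],[0,0,-0.257]]
    - [[-0.355,-0.325,-0.095],[0,0,-0.257]]
    - [[-0.355,-0.325,-0.095],[0,0,-0.257]]
    - [[-0.355,-0.325,-0.095],[0,0,-0.257]]
    - [[-0.355,-0.325,-0.095],[0,0,-0.257]]
    - [[-0.355,-0.325,-0.095],[0,0,-0.257]]
    - [[-0.355,-0.325,-0.095],[0,0,-0.257]]
    - [[-0.355,-0.325,-0.095],[0,0,-0.257]]
    - [[-0.355,-0.325,-0.095],[0,0,-0.257]]
    - [[-0.355,-0.325,-0.095],[0,0,-0.257]]
    - [[-0.355,-0.325,-0.095],[0,0,-0.257]]

```text
t: 1.78
position: [0.4193, 0.2004, 0.3004]
tool_rot: [[-1.0, -0.001, -0.0], [-0.001, 1.0, -0.0], [0.0, -0.0, -1.0]]
force: [-0.2, -0.1, -0.2]
grip_width: 0.0941
finger_force: 0.0
```

```bash
python3 - <<'E'
from h import *
im,c=snap("wrist","w1.png"); np.save("w1.npy",c[1])
cv2.imwrite("pics/w1b.png",cv2.resize(im,(800,600),interpolation=cv2.INTER_CUBIC))
plan((.45,-.13,.30),np.pi/2)
E
```

```text
t 1.82 pos [0.4194 0.2002 0.3004] yaw 1.572 shift [-0.0304 -0.3302  0.0004] turn [-0.0002 -0.0001  0.0007] rows 6 q7 1.07
```

View pics/w1b.png

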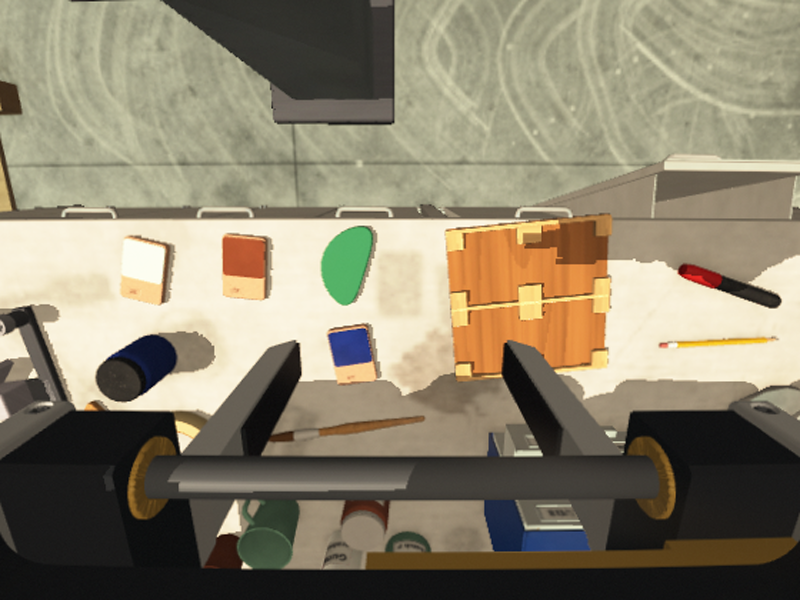

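The wrist view, at 800x600 scale, shows white (146,270), brown (246,267), blue (352,354), the kidney (348,264) and the tray. The tray's continuous divider runs along world y, so the compartments run lengthwise along world x.

Request:
step_arm:
  targets:
    - [[-0.03,-0.33,0],[0,0,0]]
    - [[-0.03,-0.33,0],[0,0,0]]
    - [[-0.03,-0.33,0],[0,0,0]]
    - [[-0.03,-0.33,0],[0,0,0]]
    - [[-0.03,-0.33,0],[0,0,0]]
    - [[-0.03,-0.33,0],[0,0,0]]
    - [[-0.03,-0.33,0],[0,0,0]]
    - [[-0.03,-0.33,0],[0,0,0]]

```text
t: 2.82
position: [0.4497, -0.129, 0.3004]
tool_rot: [[-1.0, -0.001, -0.0], [-0.001, 1.0, 0.0], [0.0, 0.0, -1.0]]
force: [-0.0, 0.5, 0.2]
grip_width: 0.094
finger_force: 0.0
```

```bash
python3 - <<'E'
from h import *
im,c=snap("wrist","w2.png"); np.save("w2.npy",c[1])
cv2.imwrite("pics/w2b.png",cv2.resize(im,(800,600),interpolation=cv2.INTER_CUBIC))
plan((.45,-.13,.30),np.pi/2)
E
```

```text
t 2.88 pos [ 0.4497 -0.1288  0.3004] yaw 1.573 shift [-0.0003 -0.0012  0.0004] turn [ 0.0002 -0.0001  0.0019] rows 1 q7 1.82
```

View pics/w2b.png

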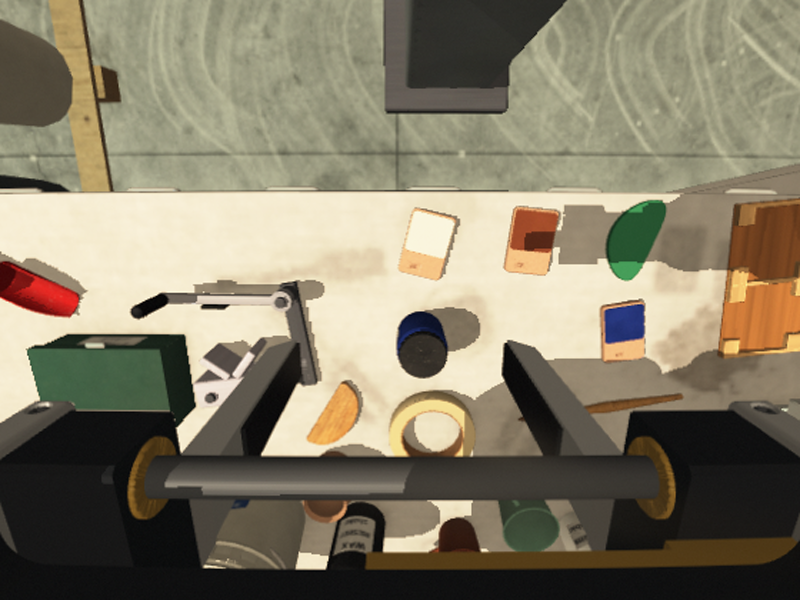

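The second wrist view, at 800x600 scale, shows the jar lid (423,354), hinge (282,299), handle top (143,310), white (430,243), brown (532,240) and blue (623,331). Next I take enlarged crops.

```bash
python3 - <<'E'
import cv2,numpy as np
a=cv2.imread("pics/w1.png");b=cv2.imread("pics/w2.png")
def p(im,x,y,s):
    w,h=int(400/s),int(300/s)
    o=cv2.resize(im[y:y+h,x:x+w],(400,300),interpolation=cv2.INTER_CUBIC)
    for i in range(0,w,10):
        cv2.line(o,(int(i*s),0),(int(i*s),8 if (i+x)%50 else 20),(0,0,255),1)
    return o
m=np.vstack([np.hstack([p(b,88,190,3),p(b,272,137,3)]),np.hstack([p(a,295,148,2.5),p(b,370,190,3)])])
cv2.imwrite("pics/m1.png",m)
E
```

```text
(no output)
```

View pics/m1.png

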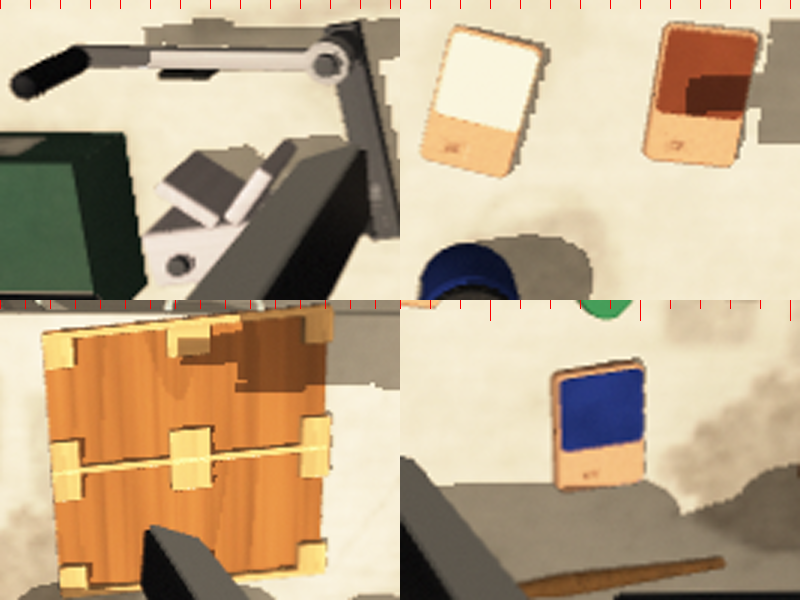

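```bash
python3 - <<'E'
from h import *
c0=imaging.get_calibration("wrist");W1=(c0,np.load("w1.npy"));W2=(c0,np.load("w2.npy"));T=cam("top");S=cam("scene")
e=np.array
P1=lambda x,y:e([88+x/3,190+y/3]);P2=lambda x,y:e([272+(x-400)/3,137+y/3]);P3=lambda x,y:e([295+x/2.5,148+(y-300)/2.5]);P4=lambda x,y:e([370+(x-400)/3,190+(y-300)/3])
q=lambda x,y:e([x,y])*.7
def tile(n,cs,f,W):
    p=e([atz(W,f(*c),.0092)[:2] for c in cs]); 
    L=[np.linalg.norm(p[i]-p[(i+1)%4]) for i in range(4)]
    ax=(p[0]+p[1]-p[2]-p[3]); print(n,"c",p.mean(0).round(4),"sides",e(L).round(3),"xang",round(np.arctan2(-ax[1],-ax[0]),3))
tile("white",[(455,26),(546,46),(503,175),(421,158)],P2,W2)
tile("brown",[(667,23),(761,32),(738,166),(643,158)],P2,W2)
tile("blue",[(553,374),(643,360),(646,482),(556,488)],P4,W2)
for n,a,b,t in [("white",(145.5,268.5),P2(481,101),(450,340)),("brown",(245.5,266),P2(702,95),(391,343)),("blue",(351.5,352.5),P4(599.5,426),(330,290))]:
    print(n,tri([(W1,q(*a)),(W2,b)]).round(4),tri([(W1,q(*a)),(W2,b),(T,q(*t))]).round(4))
for n,u,z in [("hinge",P1(326,64),.044),("handletop",P1(27,84),.092),("handlebase",P1(85,57),.042),("apex",P1(223,219),.046),("Lend",P1(160,188),.046),("Rend",P1(288,143),.046)]:
    print(n,atz(W2,u,z).round(4))
print("handle tri",tri([(W2,P1(27,84)),(T,q(603,308))]).round(4),"hinge tri",tri([(W2,P1(326,64)),(T,q(530,310))]).round(4))
print("lid",atz(W2,q(423,356),.075).round(4),"w1",atz(W1,q(122,382),.075).round(4),"tri",tri([(W2,q(423,356)),(W1,q(122,382)),(T,q(453,285))]).round(4))
for n,u in [("ctr",(191,458)),("L",(66,470)),("R",(316,446)),("T",(189,338)),("TL",(43,330)),("TR",(331,308)),("BR",(326,570)),("BL",(60,594))]:
    print(n,atz(W1,P3(*u),.011)[:2].round(4))
print("tray tri",tri([(W1,P3(191,458)),(T,q(226,326))]).round(4))
E
```

```text
white c [ 0.4395 -0.0993] sides [0.049 0.073 0.046 0.073] xang -0.269
brown c [0.4357 0.0198] sides [0.05  0.073 0.053 0.073] xang -0.09
blue c [0.5444 0.1399] sides [0.051 0.076 0.053 0.071] xang 0.173
white [ 0.4387 -0.0991  0.0042] [ 0.4391 -0.1002  0.003 ]
brown [0.435  0.0205 0.0064] [0.4351 0.0195 0.0062]
blue [0.5429 0.1402 0.0078] [0.5435 0.1402 0.0071]
hinge [ 0.4972 -0.2595  0.044 ]
handletop [ 0.4933 -0.387   0.092 ]
handlebase [ 0.4943 -0.3868  0.042 ]
apex [ 0.5849 -0.3223  0.046 ]
Lend [ 0.5667 -0.3547  0.046 ]
Rend [ 0.5404 -0.2826  0.046 ]
handle tri [ 0.4937 -0.3938  0.0839] hinge tri [ 0.4926 -0.2555  0.059 ]
lid [ 0.547  -0.1055  0.075 ] w1 [ 0.5485 -0.1015  0.075 ] tri [ 0.546  -0.1038  0.0742]
ctr [0.4757 0.3523]
L [0.4843 0.2688]
R [0.4672 0.4356]
T [0.3958 0.3442]
TL [0.391  0.2506]
TR [0.3764 0.4334]
BR [0.5575 0.4549]
BL [0.5759 0.2683]
tray tri [0.472  0.3476 0.0245]
```

```bash
python3 - <<'E'
from h import *
plan((.4935,-.389,.17),np.pi/2); plan((.4935,-.389,.053),np.pi/2)
H=np.array([.4968,-.259]);h0=np.array([.4935,-.389])
f0=-1.596
for i in range(1,15):
    f=f0-(2.98-1.596)*i/14; p=H+.13*np.array([np.cos(f),np.sin(f)])-h0; print((-p[0]).round(3),p[1].round(3),end="; ")
E
```

```text
t 2.88 pos [ 0.4497 -0.1288  0.3004] yaw 1.573 shift [-0.0433 -0.2603  0.1304] turn [ 0.0002 -0.0001  0.0019] rows 5 q7 1.82
t 2.88 pos [ 0.4497 -0.1288  0.3004] yaw 1.573 shift [-0.0433 -0.2603  0.2474] turn [ 0.0002 -0.0001  0.0019] rows 7 q7 1.82
0.013 0.001; 0.025 0.003; 0.038 0.007; 0.05 0.011; 0.061 0.017; 0.072 0.024; 0.082 0.032; 0.091 0.041; 0.1 0.051; 0.107 0.061; 0.113 0.073; 0.118 0.084; 0.122 0.097; 0.125 0.109;
```

Request:
step_arm:
  targets:
    - [[-0.043,-0.26,0.13],[0,0,0.002]]
    - [[-0.043,-0.26,0.13],[0,0,0.002]]
    - [[-0.043,-0.26,0.13],[0,0,0.002]]
    - [[-0.043,-0.26,0.13],[0,0,0.002]]
    - [[-0.043,-0.26,0.13],[0,0,0.002]]
    - [[-0.043,-0.26,0.13],[0,0,0.002]]
    - [[-0.043,-0.26,0.13],[0,0,0.002]]
    - [[-0.043,-0.26,0.16],[0,0,0.002]]
    - [[-0.043,-0.26,0.19],[0,0,0.002]]
    - [[-0.043,-0.26,0.22],[0,0,0.002]]
    - [[-0.043,-0.26,0.247],[0,0,0.002]]
    - [[-0.043,-0.26,0.247],[0,0,0.002]]
    - [[-0.043,-0.26,0.247],[0,0,0.002]]

```text
t: 4.5
position: [0.4937, -0.3896, 0.0552]
tool_rot: [[-1.0, 0.001, 0.002], [0.001, 1.0, -0.001], [-0.002, -0.001, -1.0]]
force: [0.7, 0.3, -0.3]
grip_width: 0.0942
finger_force: 0.0
```

Request:
step_arm:
  targets:
    - [[0,0,0],[0,0,0]]
    - [[0,0,0],[0,0,0]]
    - [[0,0,0],[0,0,0]]
    - [[0,0,0],[0,0,0]]
    - [[0,0,0],[0,0,0]]
    - [[0,0,0],[0,0,0]]
    - [[0,0,0],[0,0,0]]
  jaw: 0
  newtons: 20

```text
t: 5.38
position: [0.4926, -0.39, 0.0535]
tool_rot: [[-1.0, 0.002, -0.0], [0.002, 1.0, -0.0], [0.0, -0.0, -1.0]]
force: [0.0, -0.6, 0.2]
grip_width: 0.0273
finger_force: 0.0
```

```bash
python3 - <<'E'
from h import *
im,c=snap("wrist","w3.png"); np.save("w3.npy",c[1])
s=ctrl.get_state();print(s["position"],s["force"],s["grip_width"],s["finger_force"])
cv2.imwrite("pics/w3b.png",cv2.resize(im,(800,600),interpolation=cv2.INTER_CUBIC))
E
```

```text
[ 0.49267352 -0.39000266  0.05349842] [ 0.55793775  0.37405772 -0.11661068] 0.023709892493408793 0.0
```

View pics/w3b.png

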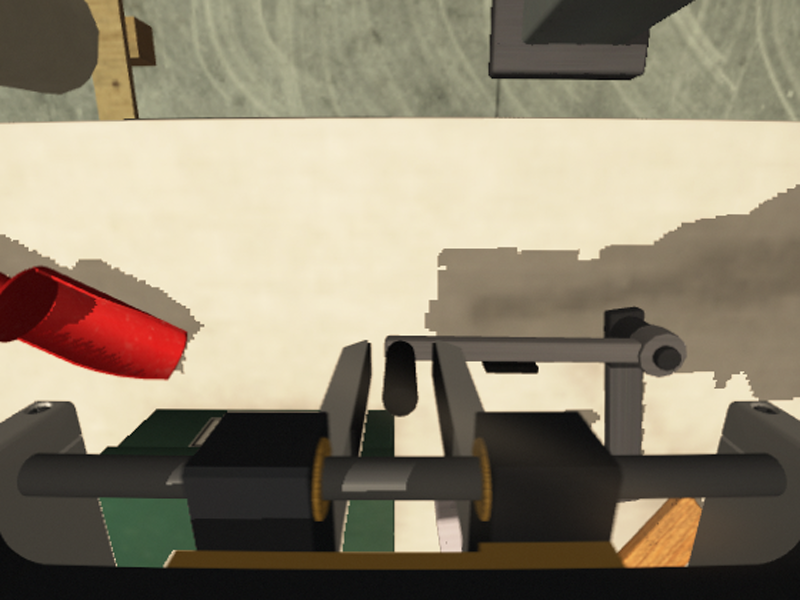

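The handle (400,375) sits centred between the fingers, and the hinge is at (665,357). The fingers are still closing, so I finish closing and then swing.

Request:
step_arm:
  targets:
    - [[0,0,0],[0,0,0]]
    - [[0,0,0],[0,0,0]]
    - [[0,0,0],[0,0,0]]

```text
t: 5.8
position: [0.4926, -0.3906, 0.0536]
tool_rot: [[-1.0, 0.002, 0.0], [0.002, 1.0, -0.001], [-0.0, -0.001, -1.0]]
force: [1.1, -4.9, -3.3]
grip_width: 0.0137
finger_force: 20.0
```

Request:
step_arm:
  targets:
    - [[0.013,0.001,0],[0,0,0]]
    - [[0.025,0.003,0],[0,0,0]]
    - [[0.038,0.007,0],[0,0,0]]
    - [[0.05,0.011,0],[0,0,0]]
    - [[0.061,0.017,0],[0,0,0]]
    - [[0.072,0.024,0],[0,0,0]]
    - [[0.082,0.032,0],[0,0,0]]
    - [[0.091,0.041,0],[0,0,0]]
    - [[0.1,0.051,0],[0,0,0]]
    - [[0.107,0.061,0],[0,0,0]]
    - [[0.113,0.073,0],[0,0,0]]
    - [[0.118,0.084,0],[0,0,0]]
    - [[0.122,0.097,0],[0,0,0]]
    - [[0.125,0.109,0],[0,0,0]]
    - [[0.125,0.109,0],[0,0,0]]
    - [[0.125,0.109,0],[0,0,0]]

```text
t: 7.8
position: [0.3657, -0.2805, 0.0533]
tool_rot: [[-1.0, 0.003, -0.003], [0.003, 1.0, 0.001], [0.003, 0.001, -1.0]]
force: [-15.5, -0.7, 7.7]
grip_width: 0.0136
finger_force: 20.0
```

Request:
step_arm:
  targets:
    - [[0,0,0],[0,0,0]]
    - [[0,0,0],[0,0,0]]
    - [[0,0,-0.01],[0,0,0]]
    - [[0,0,-0.06],[0,0,0]]
    - [[0,0,-0.12],[0,0,0]]
    - [[-0.04,-0.01,-0.17],[0,0,0]]
    - [[-0.09,-0.03,-0.22],[0,0,0]]
    - [[-0.15,-0.05,-0.247],[0,0,0]]
    - [[-0.155,-0.05,-0.247],[0,0,0]]
    - [[-0.155,-0.05,-0.247],[0,0,0]]
    - [[-0.155,-0.05,-0.247],[0,0,0]]
  jaw: 1

```text
t: 9.18
position: [0.5218, -0.331, 0.3005]
tool_rot: [[-1.0, 0.003, -0.0], [0.003, 1.0, 0.0], [0.0, 0.0, -1.0]]
force: [0.6, -0.5, 0.2]
grip_width: 0.0941
finger_force: 0.0
```

```bash
python3 - <<'E'
from h import *
im,c=snap("wrist","w4.png"); np.save("w4.npy",c[1]); print(ctrl.get_state()["position"])
x,y=180,110
cv2.imwrite("pics/w4b.png",cv2.resize(im[y:y+180,x:x+240],(800,600),interpolation=cv2.INTER_CUBIC))
E
```

```text
[ 0.52175175 -0.3309338   0.3005868 ]
```

View pics/w4b.png

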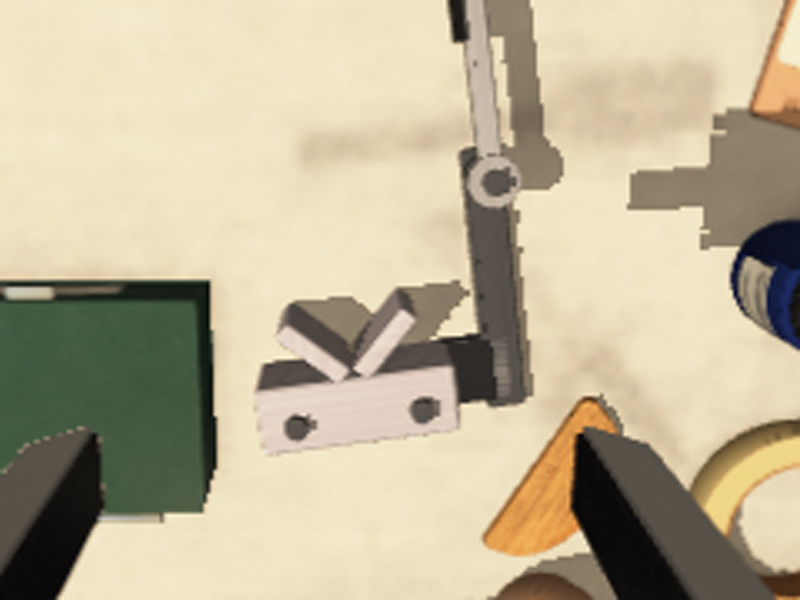

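The lever is open at about a right angle. In the crop, the V apex is at (353,371), the hinge at (495,181), and the block's top edges run (257,392)–(455,365).

```bash
python3 - <<'E'
from h import *
c0=imaging.get_calibration("wrist");W=(c0,np.load("w4.npy"));W2=(c0,np.load("w2.npy"))
f=lambda x,y:(180+x*.3,110+y*.3)
P=lambda x,y,z:atz(W,f(x,y),z)
a=P(353,371,.046);h=P(495,181,.044)
print("apex",a,"hinge",h, "apex tri",tri([(W,f(353,371)),(W2,(88+223/3,190+219/3))]),"hinge tri",tri([(W,f(495,181)),(W2,(88+326/3,190+64/3))]))
for p,q in [((257,392),(455,365)),((265,455),(458,428))]:
    d=P(*p,.046)-P(*q,.046); print("th",np.arctan2(d[0],-d[1]), np.linalg.norm(d))
d=P(527,400,.01)-P(512,200,.01);print("strip th",np.arctan2(d[1],d[0]))
v=a-h;print("th apex-hinge",np.arctan2(v[1],v[0])-np.arctan2(-75,78),np.linalg.norm(v[:2]))
for e in [P(282,318,.046),P(397,292,.046)]: print("arm",e-a)
for th in (.12,.14,.16):
    x=np.array([np.cos(th),np.sin(th)]);y=np.array([-x[1],x[0]])
    print(th,"seat from apex",a[:2]-.04*x,"from hinge",h[:2]+.038*x-.075*y,"from arc hinge",np.array([.4941,-.2607])+.038*x-.075*y)
E
```

```text
apex [ 0.58466069 -0.32285547  0.046     ] hinge [ 0.49635137 -0.25967285  0.044     ] apex tri [ 0.58513746 -0.32278405  0.04506351] hinge tri [ 0.49673238 -0.25955857  0.04427734]
th 0.14078403753507165 0.0938661811664665
th 0.1472656621698173 0.09331303219499107
strip th 0.12095931952531351
th apex-hinge 0.14475988805000073 0.10858443304273895
arm [-0.0257671 -0.0328121  0.       ]
arm [-0.03797961  0.02005461  0.        ]
0.12 seat from apex [ 0.54494834 -0.32764396] from hinge [ 0.54305652 -0.32958443] from arc hinge [ 0.54080514 -0.33061158]
0.14 seat from apex [ 0.54505205 -0.3284372 ] from hinge [ 0.54444532 -0.32863641] from arc hinge [ 0.54219394 -0.32966356]
0.16 seat from apex [ 0.5451716 -0.3292282] from hinge [ 0.54581488 -0.3276608 ] from arc hinge [ 0.5435635  -0.32868795]
```

```bash
python3 - <<'E'
from h import *
plan((.5465,-.104,.20),1.715);plan((.5465,-.104,.02),1.715)
E
```

```text
t 9.22 pos [ 0.5218 -0.3309  0.3006] yaw 1.568 shift [-0.0242  0.227   0.1007] turn [ 3.000e-04 -1.000e-04 -1.468e-01] rows 5 q7 2.34
t 9.22 pos [ 0.5218 -0.3309  0.3006] yaw 1.568 shift [-0.0242  0.2269  0.2807] turn [ 3.000e-04 -1.000e-04 -1.468e-01] rows 7 q7 2.34
```

Request:
step_arm:
  targets:
    - [[-0.005,0.05,0],[0,0,-0.05]]
    - [[-0.01,0.11,0.02],[0,0,-0.1]]
    - [[-0.017,0.17,0.06],[0,0,-0.147]]
    - [[-0.024,0.227,0.1],[0,0,-0.147]]
    - [[-0.024,0.227,0.12],[0,0,-0.147]]
    - [[-0.024,0.227,0.14],[0,0,-0.147]]
    - [[-0.024,0.227,0.17],[0,0,-0.147]]
    - [[-0.024,0.227,0.2],[0,0,-0.147]]
    - [[-0.024,0.227,0.23],[0,0,-0.147]]
    - [[-0.024,0.227,0.26],[0,0,-0.147]]
    - [[-0.024,0.227,0.28],[0,0,-0.147]]
    - [[-0.024,0.227,0.28],[0,0,-0.147]]
    - [[-0.024,0.227,0.28],[0,0,-0.147]]

```text
t: 10.85
position: [0.5476, -0.1043, 0.0215]
tool_rot: [[-0.989, -0.145, 0.001], [-0.145, 0.989, -0.0], [-0.001, -0.0, -1.0]]
force: [0.4, -1.0, -0.0]
grip_width: 0.0938
finger_force: 0.0
```

Request:
step_arm:
  targets:
    - [[0,0,0],[0,0,0]]
    - [[0,0,0],[0,0,0]]
    - [[0,0,0],[0,0,0]]
    - [[0,0,0],[0,0,0]]
    - [[0,0,0],[0,0,0]]
    - [[0,0,0],[0,0,0]]
    - [[0,0,0],[0,0,0]]
  jaw: 0
  newtons: 25

```text
t: 11.72
position: [0.5473, -0.1042, 0.0206]
tool_rot: [[-0.989, -0.145, 0.0], [-0.145, 0.989, -0.0], [-0.0, -0.0, -1.0]]
force: [-0.7, -1.1, 3.5]
grip_width: 0.0552
finger_force: 25.0
```

```bash
python3 - <<'E'
from h import *
s=np.array([.5447,-.3287]);x=np.array([np.cos(.144),np.sin(.144)])
p=s-.012*x; print(p)
plan((*p,.100),1.715);plan((*p,.022),1.715)
E
```

```text
[ 0.5328242  -0.33042203]
t 11.72 pos [ 0.5473 -0.1042  0.0206] yaw 1.716 shift [ 0.047  -0.2217 -0.0794] turn [-0.0002  0.0002  0.0009] rows 5 q7 2.25
t 11.72 pos [ 0.5473 -0.1042  0.0206] yaw 1.716 shift [ 0.047  -0.2217 -0.0014] turn [-0.0002  0.0002  0.0009] rows 4 q7 2.25
```

Request:
step_arm:
  targets:
    - [[0,0,-0.015],[0,0,0]]
    - [[0,0,-0.045],[0,0,0]]
    - [[0,0,-0.08],[0,0,0]]
    - [[0,0,-0.08],[0,0,0]]

```text
t: 12.22
position: [0.5484, -0.1042, 0.1032]
tool_rot: [[-0.989, -0.145, 0.004], [-0.145, 0.989, 0.0], [-0.004, -0.0, -1.0]]
force: [0.4, -0.1, -1.9]
grip_width: 0.0554
finger_force: 25.0
```

Request:
step_arm:
  targets:
    - [[0.01,-0.045,0],[0,0,0]]
    - [[0.02,-0.095,0],[0,0,0]]
    - [[0.03,-0.145,0],[0,0,0]]
    - [[0.04,-0.195,0],[0,0,0]]
    - [[0.047,-0.222,0],[0,0,0]]
    - [[0.047,-0.222,0],[0,0,0]]
    - [[0.047,-0.222,0],[0,0,0]]
    - [[0.047,-0.222,0.02],[0,0,0]]
    - [[0.047,-0.222,0.04],[0,0,0]]
    - [[0.047,-0.222,0.058],[0,0,0]]
    - [[0.047,-0.222,0.068],[0,0,0]]
    - [[0.047,-0.222,0.076],[0,0,0]]
    - [[0.047,-0.222,0.079],[0,0,0]]
    - [[0.047,-0.222,0.079],[0,0,0]]

```text
t: 13.98
position: [0.5329, -0.3307, 0.0217]
tool_rot: [[-0.989, -0.145, 0.0], [-0.145, 0.989, -0.0], [-0.0, -0.0, -1.0]]
force: [0.3, -0.5, -1.5]
grip_width: 0.0556
finger_force: 25.0
```

```bash
python3 - <<'E'
from h import *
im,c=snap("wrist","w5.png"); np.save("w5.npy",c[1]); plan((.5447,-.3287,.0215),1.715)
s=ctrl.get_state();print(s["force"],s["grip_width"],s["finger_force"])
cv2.imwrite("pics/w5b.png",cv2.resize(im[120:],(747,400)))
E
```

```text
t 14.03 pos [ 0.533  -0.3307  0.0219] yaw 1.716 shift [-0.0118  0.0003  0.0004] turn [-0.0004  0.0005  0.001 ] rows 1 q7 2.62
[-0.63052645  0.46025025 -2.13338247] 0.05530686520697133 24.99974060920067
```

View pics/w5b.png

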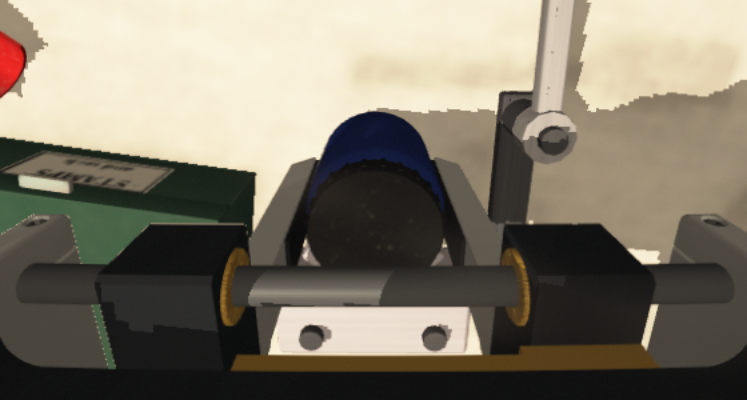

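The jar (375,210) is held upright in front of the V. I touch it down and push it in.

Request:
step_arm:
  targets:
    - [[0,0,0.001],[0,0,0]]
    - [[-0.003,0,0.001],[0,0,0]]
    - [[-0.006,0,0.001],[0,0,0]]
    - [[-0.009,0,0.001],[0,0,0]]
    - [[-0.011,0,0.001],[0,0,0]]
    - [[-0.012,0,0.001],[0,0,0]]
    - [[-0.012,0,0.001],[0,0,0]]
  newtons: 15

```text
t: 14.9
position: [0.5447, -0.3291, 0.0207]
tool_rot: [[-0.99, -0.145, -0.0], [-0.145, 0.99, -0.0], [0.0, -0.0, -1.0]]
force: [-4.2, 0.6, 6.1]
grip_width: 0.0557
finger_force: 15.0
```

Request:
step_arm:
  targets:
    - [[-0.001,0,0],[0,0,0]]
    - [[-0.002,0,0],[0,0,0]]
    - [[-0.002,0,0],[0,0,0]]

```text
t: 15.28
position: [0.5452, -0.3293, 0.0207]
tool_rot: [[-0.99, -0.144, -0.002], [-0.144, 0.99, -0.0], [0.002, 0.0, -1.0]]
force: [-13.1, -0.5, 11.6]
grip_width: 0.0552
finger_force: 15.0
```

Request:
step_arm:
  targets:
    - [[0.002,0,0],[0,0,0]]
    - [[0.002,0,0],[0,0,0]]
    - [[0.002,0,0],[0,0,0]]
    - [[0.002,0,-0.02],[0,0,0]]
    - [[0.002,0,-0.06],[0,0,0]]
    - [[0.002,0,-0.12],[0,0,0]]
    - [[0.01,0,-0.18],[0,0,0]]
    - [[0.022,0,-0.23],[0,0,0]]
    - [[0.022,0,-0.28],[0,0,0]]
    - [[0.022,0,-0.28],[0,0,0]]
    - [[0.022,0,-0.28],[0,0,0]]
  jaw: 1

```text
t: 16.65
position: [0.5246, -0.3315, 0.3007]
tool_rot: [[-0.989, -0.145, 0.0], [-0.145, 0.989, 0.0], [-0.0, 0.0, -1.0]]
force: [-0.3, -0.4, -0.7]
grip_width: 0.0941
finger_force: 0.0
```

```bash
python3 - <<'E'
from h import *
im,c=snap("wrist","w6.png"); np.save("w6.npy",c[1]); plan((.367,-.2805,.18),np.pi/2); plan((.367,-.2805,.053),np.pi/2)
cv2.imwrite("pics/w6b.png",cv2.resize(im[60:270,140:420],(800,600),interpolation=cv2.INTER_CUBIC))
E
```

```text
t 16.7 pos [ 0.5245 -0.3313  0.3   ] yaw 1.716 shift [0.1484 0.073  0.1201] turn [ 0.0006 -0.0008  0.1452] rows 4 q7 2.46
t 16.7 pos [ 0.5245 -0.3313  0.3   ] yaw 1.716 shift [0.1483 0.0729 0.2471] turn [ 0.0006 -0.0008  0.1452] rows 5 q7 2.46
```

View pics/w6b.png

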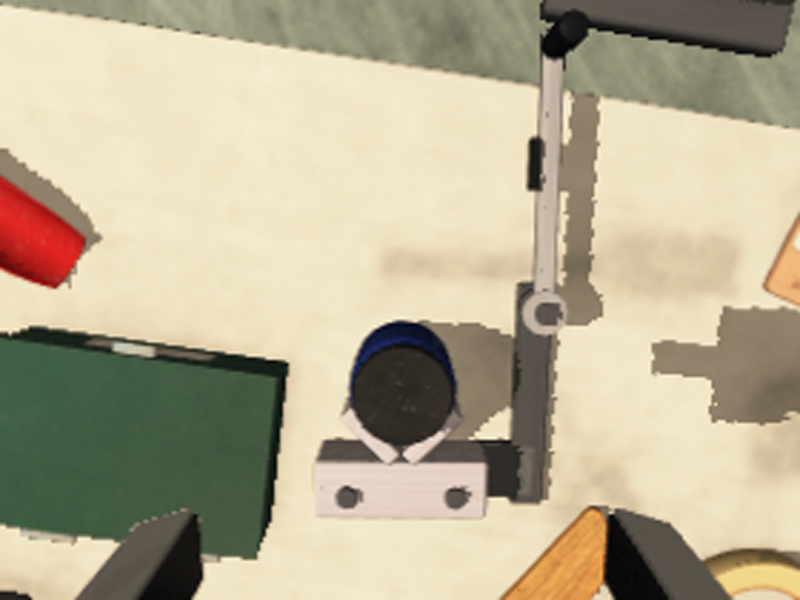

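The jar sits in the V, lid centre (404,396) in the crop. The lever still stands out, handle top (572,26).

```bash
python3 - <<'E'
from h import *
W=(imaging.get_calibration("wrist"),np.load("w6.npy"))
f=lambda x,y:(140+x*.35,60+y*.35)
print(atz(W,f(404,395),.075),atz(W,f(573,27),.092))
H=np.array([.4950,-.2602]);h0=np.array([.366,-.2805])
R=.1295; f1=np.arctan2(h0[1]-H[1],h0[0]-H[0]); f1=f1-2*np.pi if f1>0 else f1
f2=.144-np.pi/2+.02
print(f1,f2)
for i in range(1,17):
    a=f1+(f2-f1)*i/16; p=H+.13*np.array([np.cos(a),np.sin(a)])-h0; print((-p[0]).round(3),p[1].round(3),end="; ")
E
```

```text
[ 0.54341813 -0.32754314  0.075     ] [ 0.36857617 -0.28016293  0.092     ]
-2.9855083130877067 -1.4067963267948966
-0.003 -0.012; -0.007 -0.025; -0.012 -0.036; -0.018 -0.048; -0.025 -0.058; -0.034 -0.068; -0.043 -0.077; -0.053 -0.085; -0.064 -0.092; -0.075 -0.098; -0.087 -0.103; -0.099 -0.106; -0.112 -0.109; -0.125 -0.11; -0.137 -0.109; -0.15 -0.108;
```

Request:
step_arm:
  targets:
    - [[0.04,0.02,0.03],[0,0,0.05]]
    - [[0.08,0.04,0.06],[0,0,0.1]]
    - [[0.12,0.06,0.09],[0,0,0.145]]
    - [[0.148,0.073,0.12],[0,0,0.145]]
    - [[0.148,0.073,0.12],[0,0,0.145]]
    - [[0.148,0.073,0.14],[0,0,0.145]]
    - [[0.148,0.073,0.17],[0,0,0.145]]
    - [[0.148,0.073,0.2],[0,0,0.145]]
    - [[0.148,0.073,0.23],[0,0,0.145]]
    - [[0.148,0.073,0.247],[0,0,0.145]]
    - [[0.148,0.073,0.247],[0,0,0.145]]
    - [[0.148,0.073,0.247],[0,0,0.145]]

```text
t: 18.2
position: [0.3684, -0.2813, 0.0543]
tool_rot: [[-1.0, -0.0, 0.001], [-0.0, 1.0, -0.0], [-0.001, -0.0, -1.0]]
force: [0.9, -0.1, 0.2]
grip_width: 0.094
finger_force: 0.0
```

Request:
step_arm:
  targets:
    - [[0,0,0],[0,0,0]]
    - [[0,0,0],[0,0,0]]
    - [[0,0,0],[0,0,0]]
    - [[0,0,0],[0,0,0]]
    - [[0,0,0],[0,0,0]]
    - [[0,0,0],[0,0,0]]
    - [[0,0,0],[0,0,0]]
    - [[0,0,0],[0,0,0]]
    - [[0,0,0],[0,0,0]]
    - [[0,0,0],[0,0,0]]
  jaw: 0
  newtons: 20

```text
t: 19.45
position: [0.3679, -0.2809, 0.0535]
tool_rot: [[-1.0, -0.0, 0.0], [-0.0, 1.0, -0.0], [-0.0, -0.0, -1.0]]
force: [1.2, 0.1, 1.0]
grip_width: 0.0135
finger_force: 20.0
```

Request:
step_arm:
  targets:
    - [[-0.003,-0.012,0],[0,0,0]]
    - [[-0.007,-0.025,0],[0,0,0]]
    - [[-0.012,-0.036,0],[0,0,0]]
    - [[-0.018,-0.048,0],[0,0,0]]
    - [[-0.025,-0.058,0],[0,0,0]]
    - [[-0.034,-0.068,0],[0,0,0]]
    - [[-0.043,-0.077,0],[0,0,0]]
    - [[-0.053,-0.085,0],[0,0,0]]
    - [[-0.064,-0.092,0],[0,0,0]]
    - [[-0.075,-0.098,0],[0,0,0]]
    - [[-0.087,-0.103,0],[0,0,0]]
    - [[-0.099,-0.106,0],[0,0,0]]
    - [[-0.112,-0.109,0],[0,0,0]]
    - [[-0.125,-0.109,0],[0,0,0]]
    - [[-0.136,-0.109,0],[0,0,0]]
    - [[-0.143,-0.109,0],[0,0,0]]
    - [[-0.143,-0.109,0],[0,0,0]]

```text
t: 21.58
position: [0.5118, -0.39, 0.0535]
tool_rot: [[-1.0, -0.001, 0.0], [-0.001, 1.0, 0.0], [-0.0, 0.0, -1.0]]
force: [-0.2, 5.0, 6.7]
grip_width: 0.0134
finger_force: 20.0
```

Request:
step_arm:
  targets:
    - [[-0.001,0,0],[0,0,0]]
    - [[-0.002,0.001,0],[0,0,0]]
    - [[-0.003,0.001,0],[0,0,0]]
    - [[-0.004,0.001,0],[0,0,0]]
    - [[-0.004,0.001,0],[0,0,0]]

```text
t: 22.2
position: [0.5149, -0.3895, 0.0536]
tool_rot: [[-1.0, -0.0, 0.0], [-0.0, 1.0, -0.001], [-0.0, -0.001, -1.0]]
force: [-1.5, -2.9, 3.7]
grip_width: 0.0137
finger_force: 20.0
```

Request:
step_arm:
  targets:
    - [[-0.001,0,0],[0,0,0]]
    - [[-0.002,0,0],[0,0,0]]
    - [[-0.003,0,0],[0,0,0]]
    - [[-0.004,0,0],[0,0,0]]
    - [[-0.004,0,0],[0,0,0]]

```text
t: 22.82
position: [0.5157, -0.3895, 0.0533]
tool_rot: [[-1.0, 0.002, -0.004], [0.002, 1.0, 0.001], [0.004, 0.001, -1.0]]
force: [-20.9, 1.1, 14.4]
grip_width: 0.014
finger_force: 20.0
```

Request:
step_arm:
  targets:
    - [[0.005,0,0],[0,0,0]]
    - [[0.005,0,0],[0,0,0]]
    - [[0.005,0,-0.01],[0,0,0]]
    - [[0.005,0,-0.05],[0,0,0]]
    - [[0.005,0,-0.1],[0,0,0]]
    - [[0.005,0,-0.15],[0,0,0]]
    - [[0.02,0.05,-0.2],[0,0,0]]
    - [[0.04,0.1,-0.24],[0,0,0]]
    - [[0.065,0.15,-0.247],[0,0,0]]
    - [[0.069,0.2,-0.247],[0,0,0]]
    - [[0.069,0.25,-0.247],[0,0,0]]
    - [[0.069,0.261,-0.247],[0,0,0]]
    - [[0.069,0.261,-0.247],[0,0,0]]
    - [[0.069,0.261,-0.247],[0,0,0]]
  jaw: 0.32

```text
t: 24.58
position: [0.4498, -0.1292, 0.3007]
tool_rot: [[-1.0, 0.002, 0.0], [0.002, 1.0, -0.0], [-0.0, -0.0, -1.0]]
force: [0.1, -0.2, -0.1]
grip_width: 0.0302
finger_force: 0.0
```

```bash
python3 - <<'E'
from h import *
im,c=snap("wrist","w7.png"); np.save("w7.npy",c[1]); o=cv2.imread("pics/w2.png")
plan((.4497,-.1288,.3004),1.573)
d=cv2.absdiff(im,o).max(2)
for n,(x,y) in dict(white=(299,170),brown=(372,168),blue=(436,231),kidney=(445,168)).items(): print(n,(d[y-30:y+30,x-30:x+30]>40).mean())
cv2.imwrite("pics/w7b.png",cv2.resize(im,(800,600)))
plan((.4393,-.0995,.10),1.302);plan((.4393,-.0995,.004),1.302)
E
```

```text
t 24.62 pos [ 0.4498 -0.1293  0.3006] yaw 1.569 shift [0.0001 0.0005 0.0002] turn [-0.0005 -0.     -0.0042] rows 1 q7 1.82
white 0.0175
brown 0.0913888888888889
blue 0.07666666666666666
kidney 0.06694444444444445
t 24.62 pos [ 0.4498 -0.1293  0.3006] yaw 1.569 shift [0.0105 0.0299 0.2005] turn [-0.0005  0.      0.2668] rows 4 q7 1.82
t 24.62 pos [ 0.4498 -0.1293  0.3006] yaw 1.569 shift [0.0105 0.0299 0.2965] turn [-0.0005  0.      0.2668] rows 5 q7 1.82
```

View pics/w7b.png

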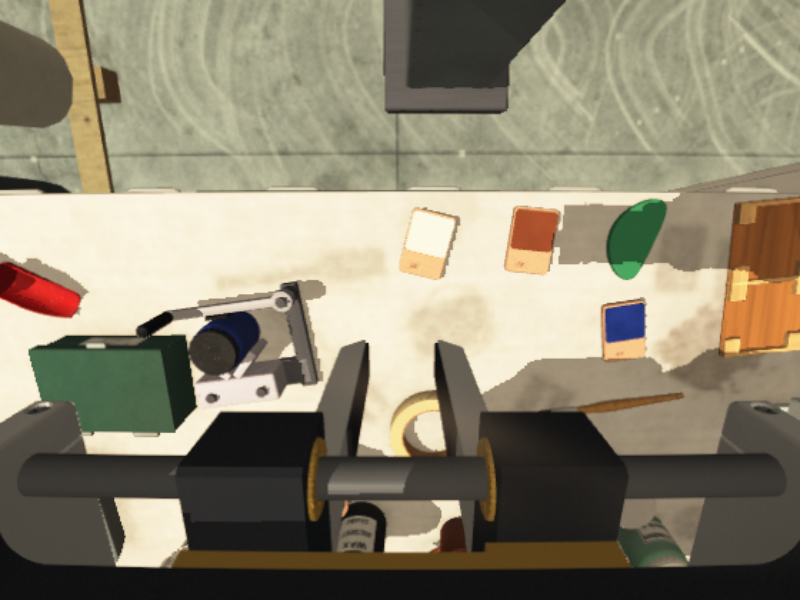

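The lever is shut over the seated jar, and the tiles are in place: white (430,243), brown (532,240), blue (623,331). Next is white.

Request:
step_arm:
  targets:
    - [[0,0.01,0.04],[0,0,0.1]]
    - [[0.01,0.02,0.08],[0,0,0.2]]
    - [[0.01,0.03,0.12],[0,0,0.267]]
    - [[0.01,0.03,0.16],[0,0,0.267]]
    - [[0.01,0.03,0.2],[0,0,0.267]]
    - [[0.01,0.03,0.23],[0,0,0.267]]
    - [[0.01,0.03,0.255],[0,0,0.267]]
    - [[0.01,0.03,0.275],[0,0,0.267]]
    - [[0.01,0.03,0.288],[0,0,0.267]]
    - [[0.01,0.03,0.296],[0,0,0.267]]
    - [[0.01,0.03,0.296],[0,0,0.267]]
  jaw: 1

```text
t: 26.0
position: [0.4398, -0.0982, 0.0044]
tool_rot: [[-0.964, 0.264, -0.0], [0.264, 0.964, -0.0], [0.0, -0.0, -1.0]]
force: [1.0, -0.4, -0.6]
grip_width: 0.0939
finger_force: 0.0
```

Request:
step_arm:
  targets:
    - [[0,0,0],[0,0,0]]
    - [[0,0,0],[0,0,0]]
    - [[0,0,0],[0,0,0]]
    - [[0,0,0],[0,0,0]]
    - [[0,0,0],[0,0,0]]
    - [[0,0,0],[0,0,0]]
    - [[0,0,0],[0,0,0]]
  jaw: 0
  newtons: 25

```text
t: 26.88
position: [0.4399, -0.0979, 0.0045]
tool_rot: [[-0.965, 0.264, 0.0], [0.264, 0.965, -0.0], [-0.0, -0.0, -1.0]]
force: [0.4, 0.9, 3.8]
grip_width: 0.0491
finger_force: 25.0
```

```bash
cat >> h.py <<'E'
TC=np.array([.4757,.3523]);ex=np.array([np.cos(.102),np.sin(.102)]);ey=np.array([-ex[1],ex[0]])
def bay(i,j): return TC+i*.0455*ex+j*.044*ey
E
python3 - <<'E'
from h import *
p=bay(-1,1);print(p); plan((*p,.12),1.673)
s=ctrl.get_state();print(s["force"],s["grip_width"],s["finger_force"])
E
```

```text
[0.42595626 0.39143835]
t 26.88 pos [ 0.4399 -0.0979  0.0045] yaw 1.304 shift [ 0.1424  0.4684 -0.1155] turn [-0.00e+00  1.00e-04 -3.69e-01] rows 9 q7 1.88
[0.399726   0.94555611 3.79848147] 0.049127592267343104 24.99999761581421
```

Request:
step_arm:
  targets:
    - [[0,0,-0.02],[0,0,0]]
    - [[0,0,-0.06],[0,0,0]]
    - [[0.01,0.04,-0.1],[0,0,-0.03]]
    - [[0.025,0.09,-0.115],[0,0,-0.08]]
    - [[0.042,0.14,-0.115],[0,0,-0.13]]
    - [[0.058,0.19,-0.115],[0,0,-0.18]]
    - [[0.073,0.24,-0.115],[0,0,-0.23]]
    - [[0.088,0.29,-0.115],[0,0,-0.28]]
    - [[0.103,0.34,-0.115],[0,0,-0.33]]
    - [[0.118,0.39,-0.115],[0,0,-0.369]]
    - [[0.133,0.44,-0.115],[0,0,-0.369]]
    - [[0.142,0.468,-0.115],[0,0,-0.369]]
    - [[0.142,0.468,-0.115],[0,0,-0.369]]
    - [[0.142,0.468,-0.115],[0,0,-0.369]]

```text
t: 28.62
position: [0.4264, 0.39, 0.1192]
tool_rot: [[-0.995, -0.101, -0.0], [-0.101, 0.995, -0.001], [0.0, -0.001, -1.0]]
force: [0.1, -0.8, -1.0]
grip_width: 0.0496
finger_force: 25.0
```

```bash
python3 - <<'E'
from h import *
plan((*bay(-1,1),.008),1.673)
s=ctrl.get_state();print(s["grip_width"],s["finger_force"])
E
```

```text
t 28.62 pos [0.4264 0.39   0.1192] yaw 1.672 shift [0.0002 0.0015 0.1112] turn [-0.0008 -0.0002 -0.0007] rows 2 q7 1.07
0.04960958214379113 24.999316334724426
```

Request:
step_arm:
  targets:
    - [[0,0.001,0.03],[0,0,0]]
    - [[0,0.001,0.06],[0,0,0]]
    - [[0,0.001,0.085],[0,0,0]]
    - [[0,0.001,0.1],[0,0,0]]
    - [[0,0.001,0.107],[0,0,0]]
    - [[0,0.001,0.111],[0,0,0]]
    - [[0,0.001,0.111],[0,0,0]]

```text
t: 29.5
position: [0.4264, 0.3921, 0.0088]
tool_rot: [[-0.995, -0.102, 0.0], [-0.102, 0.995, 0.0], [-0.0, 0.0, -1.0]]
force: [0.7, -0.6, 0.7]
grip_width: 0.0496
finger_force: 25.0
```

Request:
step_arm:
  targets:
    - [[0,0,0],[0,0,0]]
    - [[0,0,0],[0,0,0]]
    - [[0,0,-0.01],[0,0,0]]
    - [[0,0,-0.04],[0,0,0]]
    - [[0,0,-0.09],[0,0,0]]
    - [[0,0,-0.14],[0,0,0]]
    - [[0,0,-0.14],[0,0,0]]
  jaw: 0.66

```text
t: 30.38
position: [0.4276, 0.3932, 0.1527]
tool_rot: [[-0.995, -0.102, 0.004], [-0.102, 0.995, 0.005], [-0.004, 0.005, -1.0]]
force: [-0.5, -1.1, -1.2]
grip_width: 0.0622
finger_force: 0.0
```

```bash
python3 - <<'E'
from h import *
plan((.4355,.0198,.15),np.pi/2-.09);plan((.4355,.0198,.004),np.pi/2-.09)
E
```

```text
t 30.38 pos [0.4276 0.3932 0.1527] yaw 1.673 shift [ 0.0302 -0.3723  0.0009] turn [0.0049 0.004  0.192 ] rows 7 q7 1.05
t 30.38 pos [0.4276 0.3932 0.1527] yaw 1.673 shift [ 0.0308 -0.373   0.1469] turn [0.0049 0.004  0.192 ] rows 7 q7 1.05
```

Request:
step_arm:
  targets:
    - [[0.005,-0.05,0],[0,0,0.05]]
    - [[0.01,-0.11,0],[0,0,0.1]]
    - [[0.015,-0.17,0],[0,0,0.15]]
    - [[0.02,-0.23,0],[0,0,0.192]]
    - [[0.025,-0.29,0],[0,0,0.192]]
    - [[0.03,-0.345,0],[0,0,0.192]]
    - [[0.03,-0.371,0.01],[0,0,0.192]]
    - [[0.03,-0.371,0.04],[0,0,0.192]]
    - [[0.03,-0.371,0.07],[0,0,0.192]]
    - [[0.03,-0.371,0.1],[0,0,0.192]]
    - [[0.03,-0.371,0.125],[0,0,0.192]]
    - [[0.03,-0.371,0.138],[0,0,0.192]]
    - [[0.03,-0.371,0.144],[0,0,0.192]]
    - [[0.03,-0.371,0.144],[0,0,0.192]]
  jaw: 1

```text
t: 32.12
position: [0.4343, 0.0198, 0.0047]
tool_rot: [[-0.996, 0.09, 0.0], [0.09, 0.996, -0.0], [-0.0, -0.0, -1.0]]
force: [-0.1, -0.8, -0.7]
grip_width: 0.0939
finger_force: 0.0
```

Request:
step_arm:
  targets:
    - [[0,0,0],[0,0,0]]
    - [[0,0,0],[0,0,0]]
    - [[0,0,0],[0,0,0]]
    - [[0,0,0],[0,0,0]]
    - [[0,0,0],[0,0,0]]
    - [[0,0,0],[0,0,0]]
    - [[0,0,0],[0,0,0]]
  jaw: 0

```text
t: 33.0
position: [0.4342, 0.0198, 0.0045]
tool_rot: [[-0.996, 0.09, 0.0], [0.09, 0.996, -0.0], [-0.0, -0.0, -1.0]]
force: [-0.5, 0.0, 3.2]
grip_width: 0.0494
finger_force: 25.0
```

```bash
python3 - <<'E'
from h import *
p=bay(-1,-1);print(p); plan((*p,.12),1.673);plan((*p,.008),1.673)
E
```

```text
[0.43491671 0.30389573]
t 33.0 pos [0.4342 0.0198 0.0045] yaw 1.481 shift [ 0.0247  0.283  -0.1155] turn [-0.     0.    -0.192] rows 6 q7 1.78
t 33.0 pos [0.4342 0.0198 0.0045] yaw 1.481 shift [ 0.0247  0.283  -0.0035] turn [-0.     0.    -0.192] rows 5 q7 1.78
```

Gripped. I carry brown over the kidney at height and place it in the near-right compartment.

Request:
step_arm:
  targets:
    - [[0,0,-0.02],[0,0,0]]
    - [[0,0,-0.06],[0,0,0]]
    - [[0,0,-0.1],[0,0,0]]
    - [[0.005,0.04,-0.115],[0,0,-0.05]]
    - [[0.01,0.09,-0.115],[0,0,-0.1]]
    - [[0.015,0.14,-0.115],[0,0,-0.15]]
    - [[0.02,0.19,-0.115],[0,0,-0.192]]
    - [[0.024,0.24,-0.115],[0,0,-0.192]]
    - [[0.025,0.283,-0.115],[0,0,-0.192]]
    - [[0.025,0.283,-0.115],[0,0,-0.192]]
    - [[0.025,0.283,-0.09],[0,0,-0.192]]
    - [[0.025,0.283,-0.06],[0,0,-0.192]]
    - [[0.025,0.283,-0.03],[0,0,-0.192]]
    - [[0.025,0.283,-0.015],[0,0,-0.192]]
    - [[0.025,0.283,-0.008],[0,0,-0.192]]
    - [[0.025,0.283,-0.004],[0,0,-0.192]]
    - [[0.025,0.283,-0.004],[0,0,-0.192]]

```text
t: 35.12
position: [0.4349, 0.3041, 0.0089]
tool_rot: [[-0.995, -0.102, 0.0], [-0.102, 0.995, 0.0], [-0.001, 0.0, -1.0]]
force: [-0.6, -0.2, -0.3]
grip_width: 0.0493
finger_force: 25.0
```

Request:
step_arm:
  targets:
    - [[0,0,0],[0,0,0]]
    - [[0,0,0],[0,0,0]]
    - [[0,0,-0.01],[0,0,0]]
    - [[0,0,-0.04],[0,0,0]]
    - [[0,0,-0.09],[0,0,0]]
    - [[0,0,-0.14],[0,0,0]]
    - [[0,0,-0.14],[0,0,0]]
    - [[0,0,-0.14],[0,0,0]]
  jaw: 0.66

```text
t: 36.12
position: [0.4344, 0.304, 0.1486]
tool_rot: [[-0.995, -0.102, 0.0], [-0.102, 0.995, 0.0], [-0.0, 0.0, -1.0]]
force: [-0.6, -0.1, -0.1]
grip_width: 0.0621
finger_force: 0.0
```

```bash
python3 - <<'E'
from h import *
im,c=snap("wrist","w8.png"); np.save("w8.npy",c[1])
plan((.544,.14,.148),np.pi/2+.15);plan((.544,.14,.004),np.pi/2+.15)
cv2.imwrite("pics/w8b.png",cv2.resize(im,(800,600)))
E
```

```text
t 36.17 pos [0.4341 0.3037 0.148 ] yaw 1.673 shift [-0.0925 -0.1741  0.    ] turn [-0.0005 -0.0008 -0.0476] rows 4 q7 1.2
t 36.17 pos [0.4341 0.3037 0.148 ] yaw 1.673 shift [-0.0927 -0.174   0.144 ] turn [-0.0005 -0.0008 -0.0476] rows 5 q7 1.2
```

View pics/w8b.png

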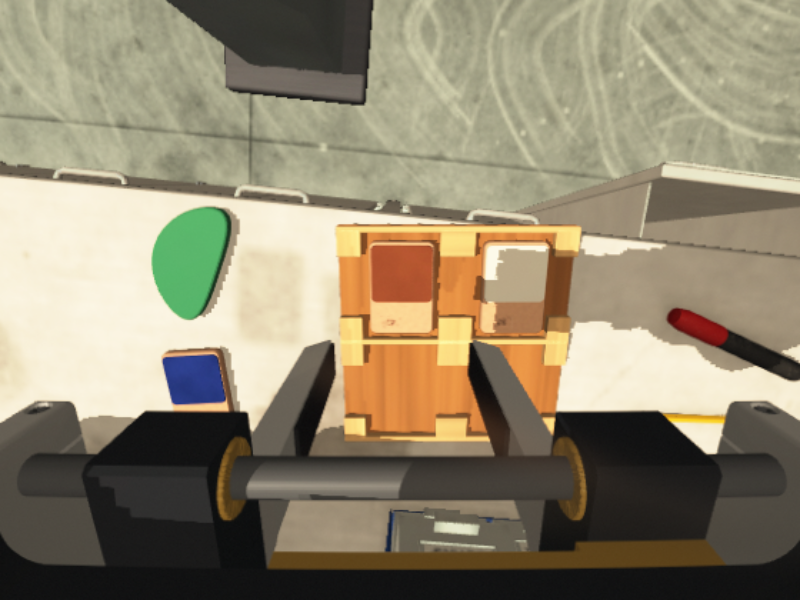

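Brown (402,287) and white (515,287) lie in their compartments. Blue glaze is at (194,378); I check it against the earlier estimate.

```bash
python3 - <<'E'
from h import *
c0=imaging.get_calibration("wrist")
for n in("w1","w2","w7","w8"):
    im=cv2.imread(f"pics/{n}.png");W=(c0,np.load(n+".npy"))
    h=cv2.cvtColor(im,cv2.COLOR_BGR2HSV);m=cv2.inRange(h,(110,140,60),(130,255,255))
    u0=proj(W,(.534,.139,.0092)).astype(int);k=np.zeros_like(m);cv2.circle(k,tuple(map(int,u0)),35,255,-1)
    pts=cv2.findNonZero(m&k); r=cv2.minAreaRect(pts); print(n,len(pts),r, atz(W,r[0],.0092))
    q=np.array([atz(W,p,.0092)[:2] for p in cv2.boxPoints(r)]);print(q.round(4).tolist())
E
```

```text
w1 581 ((244.7432403564453, 242.45945739746094), (22.851457595825195, 25.975040435791016), 80.53767395019531) [0.53293751 0.13833762 0.0092    ]
[[0.5162, 0.1137], [0.5083, 0.1578], [0.55, 0.1634], [0.5583, 0.1183]]
w2 602 ((436.4999694824219, 225.9999542236328), (23.05168342590332, 28.142850875854492), 81.8698959350586) [0.53274187 0.13814066 0.0092    ]
[[0.5159, 0.1089], [0.5088, 0.1557], [0.55, 0.1681], [0.5573, 0.1202]]
w7 611 ((437.46002197265625, 225.219970703125), (23.193105697631836, 28.284271240234375), 81.8698959350586) [0.53240094 0.13900133 0.0092    ]
[[0.5154, 0.1097], [0.5084, 0.1567], [0.5498, 0.169], [0.557, 0.1209]]
w8 1230 ((135.45863342285156, 265.29656982421875), (32.82561111450195, 41.516475677490234), 86.633544921875) [0.53330673 0.13806029 0.0092    ]
[[0.5161, 0.1127], [0.5076, 0.1625], [0.5511, 0.1641], [0.5602, 0.1125]]
```

Request:
step_arm:
  targets:
    - [[-0.03,-0.05,0],[0,0,-0.047]]
    - [[-0.06,-0.1,0],[0,0,-0.047]]
    - [[-0.085,-0.155,0],[0,0,-0.047]]
    - [[-0.092,-0.174,0.01],[0,0,-0.047]]
    - [[-0.092,-0.174,0.04],[0,0,-0.047]]
    - [[-0.092,-0.174,0.07],[0,0,-0.047]]
    - [[-0.092,-0.174,0.1],[0,0,-0.047]]
    - [[-0.092,-0.174,0.125],[0,0,-0.047]]
    - [[-0.092,-0.174,0.138],[0,0,-0.047]]
    - [[-0.092,-0.174,0.144],[0,0,-0.047]]
    - [[-0.092,-0.174,0.144],[0,0,-0.047]]
  jaw: 1

```text
t: 37.55
position: [0.544, 0.1402, 0.0046]
tool_rot: [[-0.989, -0.149, -0.0], [-0.149, 0.989, -0.0], [0.0, -0.0, -1.0]]
force: [1.2, 0.6, 0.2]
grip_width: 0.0937
finger_force: 0.0
```

Request:
step_arm:
  targets:
    - [[0,0,0],[0,0,0]]
    - [[0,0,0],[0,0,0]]
    - [[0,0,0],[0,0,0]]
    - [[0,0,0],[0,0,0]]
    - [[0,0,0],[0,0,0]]
    - [[0,0,0],[0,0,0]]
    - [[0,0,0],[0,0,0]]
  jaw: 0

```text
t: 38.42
position: [0.5439, 0.1403, 0.0045]
tool_rot: [[-0.989, -0.149, 0.0], [-0.149, 0.989, -0.0], [-0.0, -0.0, -1.0]]
force: [-1.6, -0.5, 1.6]
grip_width: 0.0496
finger_force: 25.0
```

```bash
python3 - <<'E'
from h import *
p=bay(1,-1);print(p); plan((*p,.12),1.673);plan((*p,.008),1.673)
E
```

```text
[0.52544374 0.31316165]
t 38.42 pos [0.5439 0.1403 0.0045] yaw 1.72 shift [-0.0074  0.1737 -0.1155] turn [-0.0001  0.      0.047 ] rows 4 q7 1.76
t 38.42 pos [0.5439 0.1403 0.0045] yaw 1.72 shift [-0.0074  0.1737 -0.0035] turn [-0.0001  0.      0.047 ] rows 3 q7 1.76
```

Request:
step_arm:
  targets:
    - [[0,0,-0.02],[0,0,0]]
    - [[0,0,-0.06],[0,0,0]]
    - [[0,0,-0.1],[0,0,0]]
    - [[-0.002,0.04,-0.115],[0,0,0.02]]
    - [[-0.004,0.09,-0.115],[0,0,0.047]]
    - [[-0.006,0.14,-0.115],[0,0,0.047]]
    - [[-0.007,0.174,-0.115],[0,0,0.047]]
    - [[-0.007,0.174,-0.115],[0,0,0.047]]
    - [[-0.007,0.174,-0.09],[0,0,0.047]]
    - [[-0.007,0.174,-0.06],[0,0,0.047]]
    - [[-0.007,0.174,-0.03],[0,0,0.047]]
    - [[-0.007,0.174,-0.015],[0,0,0.047]]
    - [[-0.007,0.174,-0.008],[0,0,0.047]]
    - [[-0.007,0.174,-0.004],[0,0,0.047]]
    - [[-0.007,0.174,-0.004],[0,0,0.047]]

```text
t: 40.3
position: [0.5252, 0.3135, 0.009]
tool_rot: [[-0.995, -0.102, 0.0], [-0.102, 0.995, 0.0], [-0.001, 0.0, -1.0]]
force: [0.9, 0.5, -0.3]
grip_width: 0.0496
finger_force: 25.0
```

Request:
step_arm:
  targets:
    - [[0,0,0],[0,0,0]]
    - [[0,0,0],[0,0,0]]
    - [[0,0,-0.01],[0,0,0]]
    - [[0,0,-0.04],[0,0,0]]
    - [[0,0,-0.09],[0,0,0]]
    - [[0.02,-0.03,-0.15],[0,0,0]]
    - [[0.05,-0.08,-0.2],[0,0,0]]
    - [[0.08,-0.1,-0.25],[0,0,0]]
    - [[0.1,-0.1,-0.29],[0,0,0]]
    - [[0.1,-0.1,-0.29],[0,0,0]]
    - [[0.1,-0.1,-0.29],[0,0,0]]
  jaw: 0.66

```text
t: 41.68
position: [0.4355, 0.2038, 0.2986]
tool_rot: [[-0.995, -0.102, 0.0], [-0.102, 0.995, 0.001], [-0.0, 0.001, -1.0]]
force: [0.6, 0.2, -1.2]
grip_width: 0.0618
finger_force: 0.0
```

```bash
python3 - <<'E'
from h import *
im,c=snap("wrist","w9.png"); np.save("w9.npy",c[1]); t,_=snap("top","top9.png")
a=cv2.resize(im[100:310],(800,300)); b=cv2.resize(t[170:290,90:410],(800,300),interpolation=cv2.INTER_CUBIC)
cv2.imwrite("pics/f9.png",np.vstack([a,b]))
E
```

```text
(no output)
```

View pics/f9.png

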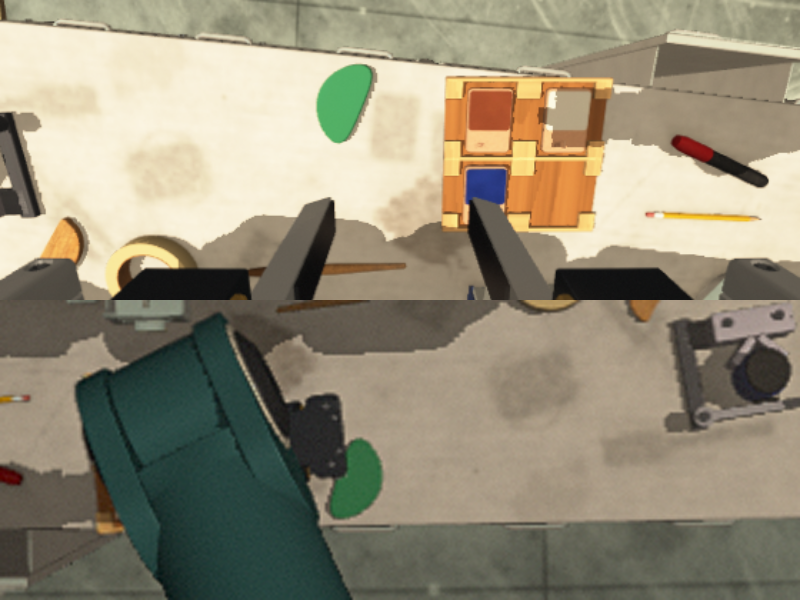

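The clamp is shut with the jar in it, and all three tiles are in compartments. White (567,118) looks slightly off-centre, so I measure it.

```bash
python3 - <<'E'
import cv2
im=cv2.imread("pics/w9.png"); c=im[150:265,305:435]
c=cv2.convertScaleAbs(c,alpha=1.5,beta=10)
cv2.imwrite("pics/z9.png",cv2.resize(c,(650,575),interpolation=cv2.INTER_CUBIC))
E
```

```text
(no output)
```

View pics/z9.png

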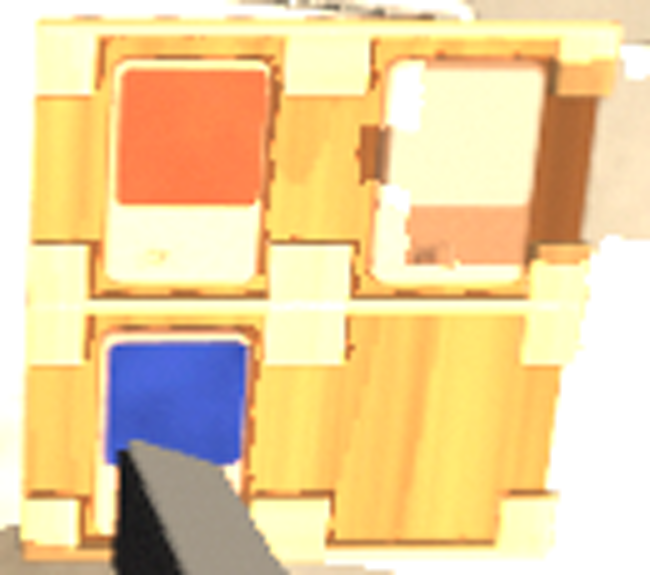

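White's centre (458,171) is about 2 mm off its compartment's centre, and all the tiles lie flat. I hand in.

```bash
python3 -c "
from workcell import ctrl
print(ctrl.job_done())"
```

```text
the job is handed in; nothing more can be done
None
```

The job is handed in; it returned no verdict. At the last look the jar was upright in the V with the lever shut, the three tiles lay flat in separate compartments, and I saw no sign that the kidney or brush had moved.

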